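# Find the loose clamping lever and flag it

### The job

One of the three clamping levers that hold the sensor boxes on the fixture plate has worked loose. Push the handles gently clockwise (seen from above) to find the one that gives, turn that one on until it comes up firm, and leave the tight ones as they are. Flag it for re-inspection: stand the red marker post upright on the free front strip of the plate, straight in front of the lever that was loose, without disturbing the tools on the bench.

Things in the scene. Friction and masses are not known exactly. Their poses are not given: they have to be found in the camera images.
- fixture: bare aluminium fixture plate bolted to the bench, 250 x 400 x 16 mm, origin at the centre of its underside; x to the back, y to the left, z up. Three black sensor boxes stand in a row on its back half, each under a steel strap clamp; the clamp screws stand in a row 30 mm behind the centre line, 140 mm apart. The front 70 mm of the plate is free
- marker_mid (a point): red marker post standing upright on the bench right of the plate, with a white band and a weighted black rubber foot; 90 mm tall, foot 50 mm across and 12 mm high, red stem about 26 mm across from 28 to 80 mm above its underside; 0.14 kg. The point is its centre, 45 mm above its underside; z is its upright axis
- handle_left: orange handle of the left clamping lever (seen from the robot). Origin on the vertical screw axis, on top of the strap, 54 mm above the bench; the handle runs out along its own -x to 85 mm from the axis, toward the robot, pointing up to 0.5 rad to the right of the plate's own -x; this angle tells nothing about tightness. Hub 27 mm across, top 88 mm above the bench
- push_left (a point): point in the middle of the left handle's bar, 66 mm out from the screw axis and 78 mm above the bench: a good place to push. The bar is 13 mm thick there, the ball at its end 18 mm; below it is only the plate, 62 mm lower (strap and heel block end 35 mm from the axis)
- lever_left (a joint): turn of the left lever from where it was found, rad; grows clockwise from above (tightening: the handle's end moves to the left, +y). A tight lever yields under 0.1 rad at 9 N on the push point, either way, and springs back; the loose one turns at about 2.5 N, stays where it is left, and comes up just as firm at 0.70 rad (backward at -0.40)
- spot_left (a point): point on the plate's top face (16 mm above the bench) in the middle of the free front strip, straight in front of the left clamp, 125 mm from its screw axis
- handle_middle: orange handle of the middle clamping lever (seen from the robot). Origin on the vertical screw axis, on top of the strap, 54 mm above the bench; the handle runs out along its own -x to 85 mm from the axis, toward the robot, pointing up to 0.5 rad to the right of the plate's own -x; this angle tells nothing about tightness. Hub 27 mm across, top 88 mm above the bench
- push_middle (a point): point in the middle of the middle handle's bar, 66 mm out from the screw axis and 78 mm above the bench: a good place to push. The bar is 13 mm thick there, the ball at its end 18 mm; below it is only the plate, 62 mm lower (strap and heel block end 35 mm from the axis)
- lever_middle (a joint): turn of the middle lever from where it was found, rad; grows clockwise from above (tightening: the handle's end moves to the left, +y). A tight lever yields under 0.1 rad at 9 N on the push point, either way, and springs back; the loose one turns at about 2.5 N, stays where it is left, and comes up just as firm at 0.70 rad (backward at -0.40)
- spot_middle (a point): point on the plate's top face (16 mm above the bench) in the middle of the free front strip, straight in front of the middle clamp, 125 mm from its screw axis
- handle_right: orange handle of the right clamping lever (seen from the robot). Origin on the vertical screw axis, on top of the strap, 54 mm above the bench; the handle runs out along its own -x to 85 mm from the axis, toward the robot, pointing up to 0.5 rad to the right of the plate's own -x; this angle tells nothing about tightness. Hub 27 mm across, top 88 mm above the bench
- push_right (a point): point in the middle of the right handle's bar, 66 mm out from the screw axis and 78 mm above the bench: a good place to push. The bar is 13 mm thick there, the ball at its end 18 mm; below it is only the plate, 62 mm lower (strap and heel block end 35 mm from the axis)
- lever_right (a joint): turn of the right lever from where it was found, rad; grows clockwise from above (tightening: the handle's end moves to the left, +y). A tight lever yields under 0.1 rad at 9 N on the push point, either way, and springs back; the loose one turns at about 2.5 N, stays where it is left, and comes up just as firm at 0.70 rad (backward at -0.40)
- spot_right (a point): point on the plate's top face (16 mm above the bench) in the middle of the free front strip, straight in front of the right clamp, 125 mm from its screw axis
- side_cutter: red-handled side cutters, 125 x 44 x 12 mm, lying on the bench to the right; a bystander
- driver_red: red screwdriver, 165 x 17 x 17 mm, lying on the bench in front of the plate; a bystander
There are look-alikes about, which are no part of the job. There is more than one size of the part that bears marker_mid; the job needs the larger.

How it is judged:
By the outcome, as a careful person would: the job done as asked, in the order asked, and still so for the second after the job is handed in, with the robot touching nothing.
It also fails if it takes over 67 s, if anything falls off the work surface, if the arm or the gripper's body presses on something with over 40 N, if the wrist force passes 120 N, or if a joint passes its speed limit or range.

### The arm

A 7-joint arm with a two-finger parallel gripper is mounted at the origin on a cart in front of the work surface, level with it; the furniture and walls round the work are solid. World frame = base frame: x ahead of the robot, y to its left, z up, the work surface at z = 0. Lengths are in m, angles in degrees, forces in N, time in s.
With the tool pointing down it reaches from about 0.35 to 0.9 m from the base axis. Payload 7.2 kg.
Tool frame: the origin (TCP) lies on the centre line of the jaws, within the pads' length; the fingertips stand ctrl.tip_reach ahead of it and the grasp point (between the pads) lies 6 mm ahead of it (ctrl.tip_reach is the distance from the TCP to the fingertips, in m); z points along the fingers, x is the direction in which the jaws open and shut, and the axes are right-handed (so a half turn about z gives the same grasp; the last joint's range is limited). The gripper opens to 85 mm and grips with 20 to 120 N. Pads are 22 mm wide; open, the fingers measure 114 mm over their backs; the gripper's body (76 mm by 85 mm) begins 54 mm behind the grasp point. The pads swing forward as they close: fully open they stand 13 mm farther back than shut.
Start: joints at [-74.725, 23.554, -0.728, 91.456, 0.321, 64.991, -4.71], TCP at [0.205, 0.59, 0.256] pointing down, gripper open.
Joint ranges: [-169.25, 169.25], [-16.82, 113.86], [-84.01, 82.57], [7.8, 145.47], [-59.2, 239.2], [7.22, 106.19], [-163.78, 163.78]. Speed limits (degrees/s): [136.94, 136.94, 172.46, 172.46, 180, 180, 180].

### API

Orientations are given as [roll, pitch, yaw] about the fixed x, y, z axes, in that order (R = Rz(yaw) Ry(pitch) Rx(roll)).
In Python, from plant import ctrl gives the robot as it stands.
- The arm moves only by the shell command python3 -m crank 'ROWS' [OPENING]. ROWS is JSON, a list of rows, each a list of 2 entries, a list of its own where there are three numbers: the shift along the tool's x, y, z in m, then the turn about the tool's z in rad. A call has 1 to 10 rows; each row is the pose to reach, as a shift and turn from the pose commanded when the call began, along the tool's axes at that moment; what a row does not reach only later rows make up. A row lasts 1/10 s, in which the tool goes at most 50 mm and 8.59 degrees, less where a joint would pass 70% of its speed; a pose out of reach is approached as far as the arm can. A call with a gripper value outside its range is refused whole. OPENING is the opening, from 0 (shut) to 1 (fully open), set as the call begins (- or left out, the last holds). The fingers move at their own pace and stop on an object; the grip force is fixed at half the most. Time passes only in rows, so rows that repeat a pose let the fingers close. It gives the time, the measured TCP pose, the force and the opening at its end, in the units of the state.
- ctrl.sense(): the state, without advancing time (a new reading comes with each control period).
- ctrl.capture(name): name is "scene" or "top" or "wrist"; returns a dict with "img" (420x560x3 uint8, blue, green, red), "fovy" (degrees; the focal length in pixels is half the picture's height over the tangent of half this angle, whatever the lens; pixels are square), "cx", "cy" (the principal point, pixels), "R" (3x3) and "t" (3): a world point X has camera coordinates R X + t. Camera axes: x right, y down, z forward; pixel columns grow to the right and rows downward; lengths in m; the calibration is good to about 2 mm. A picture is of the moment at which its call begins. There is no depth.
- ctrl.job_done(): hands the job in, once; it reports no verdict.
The state is a dict: "time_s": time; "qpos": joint angles; "joint_velocities": joint speeds; "joint_efforts": joint torques, N m; "eef_pos": TCP position; "orientation": TCP orientation; "contact_force": force on the tool from outside, world axes, zero at the start; "ft_torque": the same for the moment, N m; "gripper_width": finger opening in m.
Only numpy, scipy, OpenCV 4.12 (cv2) and the standard library are available. Lean on these libraries where they do the work, as an engineer would, in place of code of your own. Each camera call takes 0.05 s, during which the arm holds its last target.

## Working session

There is one attempt and no reset: what is moved stays moved. The work goes in short steps, Python scripts to look and compute and a shell command to move; the robot and the scene stay as the last step left them, time stands still between calls to the robot, and variables do not carry over. Pictures are saved under pics/ and viewed, and the job is handed in when it is done.

```bash
ls; mkdir -p pics; python3 - <<'E'
from plant import ctrl
import cv2
s=ctrl.sense(); print(s); print(ctrl.tip_reach)
for n in ("scene","top","wrist"):
    c=ctrl.capture(n); cv2.imwrite(f"pics/{n}0.png",c["img"]); print(n,c["fovy"],c["cx"],c["cy"],c["R"],c["t"], [k for k in c])
E
```

```text
pics
{'time_s': 0.0, 'qpos': array([-74.72428568,  23.59980658,  -0.72935193,  91.5027729 ,
         0.31946401,  64.99101395,  -4.71011223]), 'joint_velocities': array([-0.10794548, -0.14159283, -0.01017085, -0.01409079, -0.01923289,
       -0.02485028,  0.02698075]), 'joint_efforts': array([ 1.30645112e-03, -6.00645804e+01,  6.82679471e-01, -2.99392104e+01,
        1.37613161e-02,  1.10524212e-02, -4.01796314e-06]), 'eef_pos': array([0.20524169, 0.58986424, 0.25546435]), 'orientation': array([1.79995165e+02, 9.14537412e-02, 7.08180497e+01]), 'contact_force': array([-0.19016774, -0.31584285, -0.22165157]), 'ft_torque': array([-0.03646598, -0.0307229 , -0.00556385]), 'gripper_width': 0.08547233394500747}
0.025
scene 49.030219208970095 281.80676355858407 207.42366649089644 [[ 0.83199697 -0.55458411 -0.01474791]
 [-0.24220917 -0.33919369 -0.90900075]
 [ 0.49911498  0.75985795 -0.41653348]] [-0.42642722  0.17643654  1.17311093] ['img', 'fovy', 'cx', 'cy', 'R', 't']
top 54.471164131289854 284.50184544306967 206.7405941815348 [[ 0.01749058 -0.99984335 -0.00271142]
 [-0.98582454 -0.01679264 -0.16693709]
 [ 0.16686541  0.00559281 -0.98596382]] [-0.01874537  0.50867347  1.06975746] ['img', 'fovy', 'cx', 'cy', 'R', 't']
wrist 71.5176451272854 273.12993892066135 203.75103311568074 [[ 3.28864402e-01  9.44377150e-01 -5.47395118e-05]
 [ 9.11700088e-01 -3.17470015e-01  2.60798274e-01]
 [ 2.46274553e-01 -8.58171744e-02 -9.65393317e-01]] [-0.62465865 -0.03266903  0.37665373] ['img', 'fovy', 'cx', 'cy', 'R', 't']
```

View pics/scene0.png

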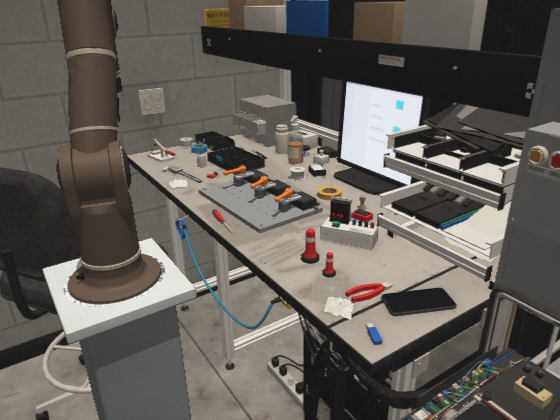

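View pics/top0.png

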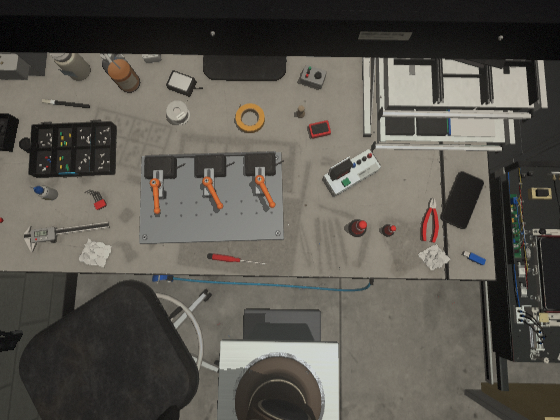

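The top view shows the plate at about (212,198), with orange handles at (156,195), (212,190) and (264,190). There are two red posts, a large one at (358,228) and a small one at (390,230). Other red items are the cutters (430,218), the screwdriver (222,258), the red box (318,129) and the red part (99,200).

```bash
cat > h.py <<'E'
import numpy as np, cv2
from plant import ctrl
def f(c): return c["img"].shape[0]/2/np.tan(np.radians(c["fovy"]/2))
def ray(c,u,v):
    d=np.array([(u-c["cx"])/f(c),(v-c["cy"])/f(c),1.]); R=np.array(c["R"]); 
    return -R.T@c["t"], R.T@d
def onz(c,u,v,z):
    o,d=ray(c,u,v); return o+d*(z-o[2])/d[2]
def proj(c,X):
    p=np.array(c["R"])@np.array(X)+c["t"]; return np.array([c["cx"]+f(c)*p[0]/p[2],c["cy"]+f(c)*p[1]/p[2]])
def tri(c1,p1,c2,p2):
    o1,d1=ray(c1,*p1);o2,d2=ray(c2,*p2)
    s=np.linalg.lstsq(np.c_[d1,-d2],o2-o1,rcond=None)[0]
    a=o1+d1*s[0];b=o2+d2*s[1]; return (a+b)/2,np.linalg.norm(a-b)
def orange(im):
    h=cv2.cvtColor(im,cv2.COLOR_BGR2HSV); return cv2.inRange(h,(6,150,90),(16,255,255))
def red(im):
    h=cv2.cvtColor(im,cv2.COLOR_BGR2HSV); return cv2.inRange(h,(0,150,70),(4,255,255))|cv2.inRange(h,(172,150,70),(180,255,255))
def blobs(m,a=15):
    n,l,s,c=cv2.connectedComponentsWithStats(m); return [(c[i].round(1).tolist(),s[i].tolist()) for i in range(1,n) if s[i][4]>=a]
E
python3 - <<'E'
from h import *
t=ctrl.capture("top"); s=ctrl.capture("scene")
for n,c in (("top",t),("scene",s)):
    print(n,"orange",*blobs(orange(c["img"]),20),sep="\n "); print("red",*blobs(red(c["img"])),sep="\n ")
a=cv2.resize(t["img"][140:280,130:450],None,fx=2.5,fy=2.5,interpolation=cv2.INTER_CUBIC)
b=cv2.resize(s["img"][150:310,180:400],None,fx=3,fy=3,interpolation=cv2.INTER_CUBIC)
cv2.imwrite("pics/ca.png",a);cv2.imwrite("pics/cb.png",b)
E
```

```text
top
 orange
 ([117.0, 75.7], [109, 73, 16, 6, 55])
 ([264.8, 190.6], [255, 175, 20, 33, 172])
 ([212.6, 192.0], [202, 177, 21, 32, 178])
 ([155.6, 195.2], [150, 179, 10, 35, 185])
red
 ([319.5, 129.7], [309, 121, 22, 16, 102])
 ([99.7, 203.9], [94, 199, 12, 10, 74])
 ([430.4, 224.4], [422, 208, 17, 34, 236])
 ([362.3, 224.4], [359, 221, 8, 8, 53])
 ([393.0, 228.0], [391, 226, 5, 5, 21])
 ([224.8, 257.9], [212, 254, 28, 8, 129])
scene
 orange
 ([236.3, 170.1], [224, 166, 22, 9, 109])
 ([260.1, 181.6], [251, 176, 17, 12, 102])
 ([284.5, 194.2], [275, 189, 18, 13, 110])
red
 ([170.1, 152.4], [166, 151, 9, 4, 17])
 ([555.6, 161.0], [552, 156, 8, 11, 83])
 ([210.9, 175.4], [208, 174, 7, 4, 17])
 ([218.2, 215.8], [213, 211, 11, 12, 59])
 ([361.9, 216.3], [352, 212, 21, 9, 115])
 ([339.8, 215.0], [337, 214, 7, 3, 20])
 ([372.0, 225.0], [371, 223, 3, 5, 15])
 ([310.4, 233.1], [307, 229, 8, 9, 66])
 ([310.0, 250.4], [304, 242, 13, 16, 158])
 ([329.2, 255.1], [327, 252, 6, 7, 34])
 ([329.0, 268.2], [324, 262, 10, 12, 83])
 ([365.2, 291.2], [346, 284, 39, 18, 382])
```

View pics/ca.png

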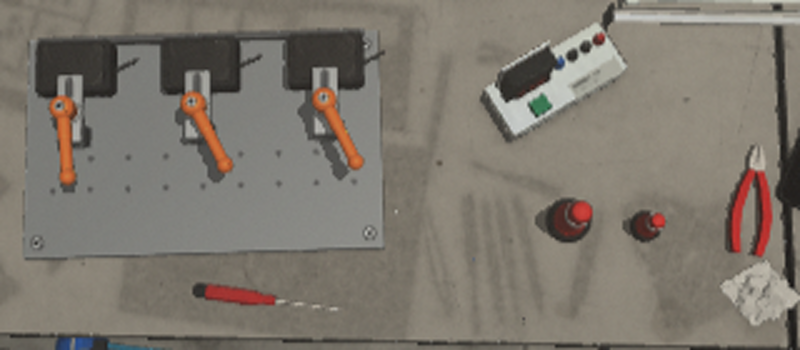

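View pics/cb.png

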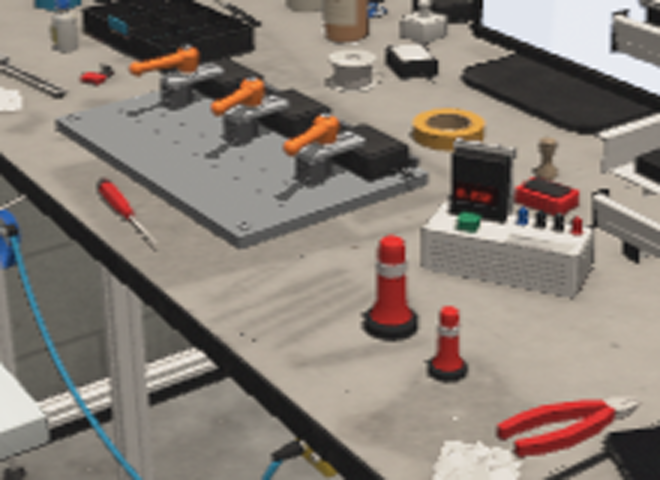

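The candidates for marker_mid are the large post (scene 310,245; top 358,228) and the small one (scene 329,265; top 390,230). I take the large one. The crops show the hubs, the balls and the plate corners clearly.

```bash
python3 - <<'E'
from h import *
t=ctrl.capture("top"); s=ctrl.capture("scene")
A=lambda u,v:(u/2.5+130-.3,v/2.5+140-.3)
B=lambda u,v:(u/3+180-.33,v/3+150-.33)
# plate corners top z=.016
C={k:onz(t,*A(*p),.016) for k,p in dict(BL=(29,36),BR=(380,29),FL=(26,259),FR=(383,247)).items()}
for k in C: print(k,C[k].round(4))
for a,b in (("BL","BR"),("FL","FR"),("BL","FL"),("BR","FR")): print(a,b,np.linalg.norm(C[a]-C[b]).round(4))
for n,h,b in (("L",(62,104),(68,177)),("M",(194,101),(225,166)),("R",(324,98),(356,161))):
    H=onz(t,*A(*h),.088);E=onz(t,*A(*b),.08); d=E-H; print(n,H.round(4),E.round(4),np.linalg.norm(d[:2]).round(4),"ang",np.degrees(np.arctan2(-d[1],-d[0])).round(1),"push",(H+d*66/85/np.linalg.norm(d[:2])*.085)[:2].round(4))
# large marker
print("top",tri(t,A(582,210),s,B(392,240)))
# foot centre
for n,p in (("foot scene",B(390,327)),): print(n,onz(s,*p,.008).round(4))
print("foot top", onz(t,*A(568,224),.01).round(4))
print("red foot small", onz(s,*B(447,372),.008))
for p in ((105,182),(155,247)): print("drv",onz(s,*B(*p),.008).round(3))
E
```

```text
BL [0.6591 0.4021 0.016 ]
BR [0.674 0.001 0.016]
FL [0.4046 0.386  0.016 ]
FR [ 0.4246 -0.0069  0.016 ]
BL BR 0.4014
FL FR 0.3935
BL FL 0.255
BR FR 0.2496
L [0.5636 0.3347 0.088 ] [0.4869 0.3255 0.08  ] 0.0773 ang 6.9 push [0.4981 0.3268]
M [0.5692 0.1952 0.088 ] [0.5014 0.1606 0.08  ] 0.0761 ang 27.0 push [0.5104 0.1652]
R [0.5748 0.0577 0.088 ] [0.5091 0.0227 0.08  ] 0.0745 ang 28.1 push [0.5166 0.0266]
top (array([ 0.460651  , -0.21380331,  0.08701046]), np.float64(0.001011024328954848))
foot scene [ 0.4515 -0.2253  0.008 ]
foot top [ 0.4543 -0.2122  0.01  ]
red foot small [ 0.44689301 -0.31092801  0.008     ]
drv [0.38  0.199 0.008]
drv [0.353 0.031 0.008]
```

```bash
cat >> h.py <<'E'
from scipy.spatial.transform import Rotation as Ro
def go(x,y,z,yaw):
    s=ctrl.sense(); R=Ro.from_euler("xyz",s["orientation"],degrees=True)
    d=R.inv().apply(np.array([x,y,z])-s["eef_pos"]); w=(yaw-s["orientation"][2]+180)%360-180
    print("pose",s["eef_pos"].round(4),s["orientation"].round(1),"F",s["contact_force"].round(1),"| shift",d.round(4),"dist",np.linalg.norm(d).round(3),"turn",np.radians(-w).round(3))
E
python3 -c "
from h import *
go(.502,.297,.2,97)"
```

```text
pose [0.2054 0.5902 0.2561] [180.    0.   70.8] F [-0.4  0.6  0.5] | shift [-0.1794  0.3765  0.0562] dist 0.421 turn -0.457
```

```bash
python3 -m crank '[[[-0.02,0.042,0.006],-0.05],[[-0.04,0.084,0.012],-0.1],[[-0.06,0.126,0.018],-0.15],[[-0.08,0.168,0.025],-0.2],[[-0.1,0.21,0.031],-0.25],[[-0.12,0.252,0.037],-0.3],[[-0.14,0.294,0.043],-0.35],[[-0.16,0.336,0.05],-0.4],[[-0.179,0.376,0.056],-0.457],[[-0.179,0.376,0.056],-0.457]]' 0
python3 -m crank '[[[0,0,0],0],[[0,0,0],0]]' 0
python3 - <<'E'
from h import *
go(.502,.297,.087,97)
for n in ("wrist","scene"):
    c=ctrl.capture(n); cv2.imwrite(f"pics/{n}1.png",c["img"])
E
```

```text
time_s: 1.35
eef_pos: [0.5064, 0.2906, 0.1995]
orientation: [179.9, 0.2, 96.5]
contact_force: [-1.0, -0.8, -0.5]
gripper_width: -0.0001
time_s: 1.55
eef_pos: [0.5008, 0.2989, 0.2003]
orientation: [-180.0, -0.0, 97.1]
contact_force: [-1.1, 0.7, -0.6]
gripper_width: 0.0001
pose [0.5008 0.2989 0.2003] [-180.    -0.    97.1] F [-1.1  0.7 -0.6] | shift [-0.0021  0.001   0.1133] dist 0.113 turn 0.001
```

View pics/wrist1.png

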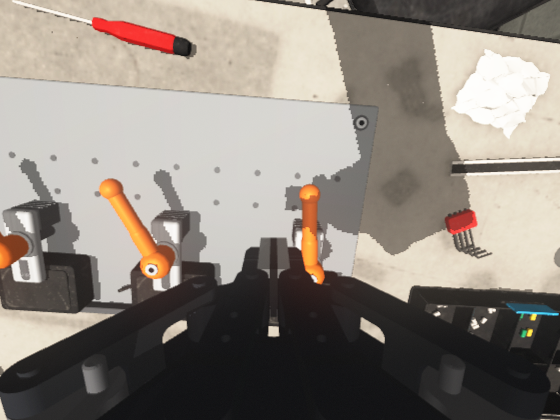

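View pics/scene1.png

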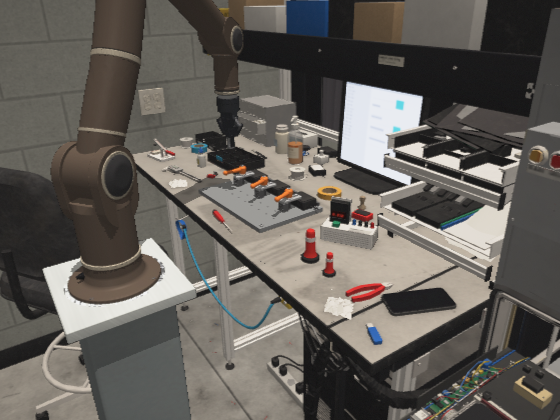

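The wrist view shows the left handle's ball at (309,192) and its hub near (316,272), with the shut fingertips at (272,245) beside it. The middle handle runs from (111,187) to (152,264). I'll cross-check the push points with this view.

```bash
python3 - <<'E'
from h import *
w=ctrl.capture("wrist")
for p,z in (((309,192),.079),((111,188),.079),((152,262),.086)): print(onz(w,*p,z).round(4))
e=ctrl.sense()["eef_pos"]; print(proj(w,e+[0,0,-.025]))
E
```

```text
[0.4847 0.3282 0.079 ]
[0.5017 0.164  0.079 ]
[0.5615 0.2017 0.086 ]
[272.31323669 255.35735409]
```

```bash
python3 -m crank '[[[-0.004,0.002,0.05],0],[[-0.004,0.002,0.1],0],[[-0.004,0.002,0.113],0],[[-0.004,0.002,0.113],0],[[-0.004,0.002,0.113],0],[[-0.004,0.002,0.113],0]]'
python3 -m crank '[[[0.003,0,0],0],[[0.006,0,0],0],[[0.006,0,0],0],[[0.006,0,0],0]]'
python3 -m crank '[[[0.002,0,0],0],[[0.004,0,0],0],[[0.004,0,0],0],[[0.004,0,0],0]]'
```

```text
time_s: 2.3
eef_pos: [0.5054, 0.2951, 0.0897]
orientation: [179.8, -0.1, 97.0]
contact_force: [-0.4, 0.1, 0.2]
gripper_width: 0.0003
time_s: 2.7
eef_pos: [0.5035, 0.3002, 0.0876]
orientation: [180.0, -0.0, 97.0]
contact_force: [0.4, 0.1, 0.4]
gripper_width: 0.0001
time_s: 3.1
eef_pos: [0.5029, 0.3039, 0.0872]
orientation: [-180.0, 0.0, 97.0]
contact_force: [-0.3, -0.9, -0.8]
gripper_width: 0.0004
```

```bash
python3 -m crank '[[[0.002,0,0],0],[[0.004,0,0],0],[[0.004,0,0],0],[[0.004,0,0],0]]'
python3 -m crank '[[[0.002,0,0],0],[[0.002,0,0],0],[[0.002,0,0],0]]'
python3 -m crank '[[[0.002,0,0],0],[[0.002,0,0],0],[[0.002,0,0],0]]'
```

```text
time_s: 3.5
eef_pos: [0.5024, 0.308, 0.0873]
orientation: [-180.0, -0.0, 97.0]
contact_force: [0.2, -0.9, 0.2]
gripper_width: 0.0
time_s: 3.8
eef_pos: [0.5022, 0.3098, 0.0873]
orientation: [-180.0, 0.0, 97.0]
contact_force: [-0.9, -0.8, 0.7]
gripper_width: 0.0003
time_s: 4.1
eef_pos: [0.5019, 0.3116, 0.0872]
orientation: [-180.0, 0.0, 97.0]
contact_force: [0.2, -1.0, 1.0]
gripper_width: -0.0
```

```bash
for i in 1 2 3; do python3 -m crank '[[[0.002,0,0],0],[[0.002,0,0],0],[[0.002,0,0],0]]' | grep -E "eef|force"; done
```

```text
eef_pos: [0.5015, 0.3139, 0.0872]
contact_force: [-1.3, -2.1, 0.8]
eef_pos: [0.5013, 0.316, 0.0872]
contact_force: [-2.2, -1.2, 0.8]
eef_pos: [0.5011, 0.318, 0.0873]
contact_force: [-1.8, -2.0, 0.8]
```

```bash
for i in 1 2 3; do python3 -m crank '[[[0.002,0,0],0],[[0.002,0,0],0],[[0.002,0,0],0]]' | grep -E "eef|force"; done
python3 - <<'E'
from h import *
for n in ("wrist",):
    c=ctrl.capture(n); cv2.imwrite(f"pics/{n}2.png",c["img"])
E
```

```text
eef_pos: [0.501, 0.32, 0.0873]
contact_force: [-2.0, -1.7, -0.1]
eef_pos: [0.5008, 0.322, 0.0873]
contact_force: [-1.2, -1.9, -0.7]
eef_pos: [0.5006, 0.324, 0.0873]
contact_force: [-0.1, -1.6, -0.7]
```

View pics/wrist2.png

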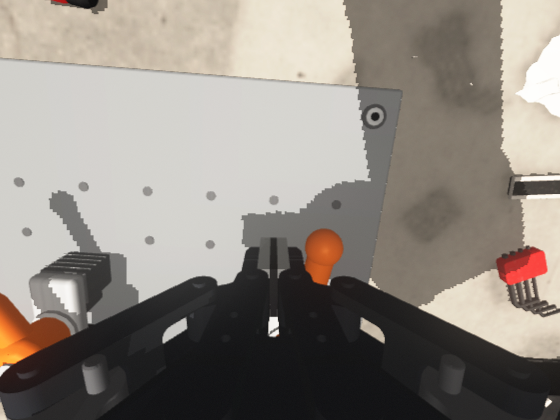

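```bash
python3 - <<'E'
from h import *
w=ctrl.capture("wrist")
B=onz(w,324,247,.079);H=np.array([.5636,.3347]);d=B[:2]-H;print(B,np.linalg.norm(d),np.degrees(np.arctan2(-d[1],-d[0])))
E
```

```text
[0.48585749 0.34613872 0.079     ] 0.07857953050087493 -8.370214591961927
```

The left lever gives: it has turned from +6.9° to about −8.4° (0.27 rad) at a steady 2 N, so it is the loose one. I'll follow it round towards 0.70 rad.

```bash
python3 -c "
from h import *
go(.4996,.3347,.087,84)
go(.5006,.3458,.087,71)"
```

```text
pose [0.5006 0.324  0.0874] [180.  -0.  97.] F [-0.4 -2.2  0. ] | shift [0.0108 0.0003 0.0004] dist 0.011 turn 0.227
pose [0.5006 0.324  0.0874] [180.  -0.  97.] F [-0.4 -2.2  0. ] | shift [0.0217 0.0027 0.0004] dist 0.022 turn 0.454
```

```bash
python3 -m crank '[[[0.003,0,0],0.06],[[0.006,0,0],0.12],[[0.009,0,0],0.18],[[0.011,0,0],0.23],[[0.011,0,0],0.23]]'
python3 -m crank '[[[0.003,0,0],0.06],[[0.006,0,0],0.12],[[0.009,0,0],0.18],[[0.011,0,0],0.23],[[0.011,0,0],0.23]]'
python3 -c "
from h import *
go(.5018,.3513,.087,65)"
```

```text
time_s: 6.5
eef_pos: [0.4986, 0.3352, 0.0872]
orientation: [-180.0, -0.0, 83.8]
contact_force: [-1.1, -2.3, -0.1]
gripper_width: 0.0001
time_s: 7.0
eef_pos: [0.4999, 0.3461, 0.0872]
orientation: [-180.0, -0.0, 70.7]
contact_force: [-1.9, -1.0, 0.1]
gripper_width: -0.0001
pose [0.4999 0.3461 0.0872] [-180.    -0.    70.7] F [-1.9 -1.   0.1] | shift [0.0055 0.0001 0.0002] dist 0.006 turn 0.1
```

```bash
for i in 1 2 3; do python3 -m crank '[[[0.001,0,0],0.02],[[0.002,0,0],0.04],[[0.002,0,0],0.04]]' | grep -E "eef|force"; done; python3 - <<'E'
from h import *
c=ctrl.capture("wrist"); cv2.imwrite("pics/w3.png",c["img"]); print(blobs(orange(c["img"]),100))
E
```

```text
eef_pos: [0.5009, 0.3475, 0.0872]
contact_force: [-3.8, -0.8, 0.3]
eef_pos: [0.5018, 0.3496, 0.0873]
contact_force: [-2.8, -1.3, -0.3]
eef_pos: [0.5026, 0.3515, 0.0873]
contact_force: [-3.3, -1.1, -0.7]
[([318.7, 247.1], [301, 217, 38, 68, 1801])]
```

View pics/w3.png

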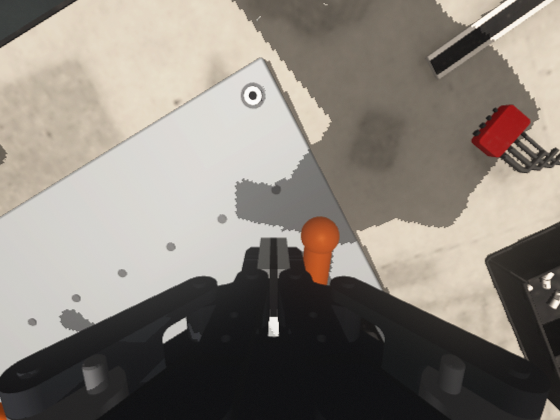

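The wrist view has the left handle's ball at (320,236), with the bar resting on the finger's right side.

```bash
cat >> h.py <<'E'
def ang(u,v):
    w=ctrl.capture("wrist")
    B=onz(w,u,v,.079);H=np.array([.5636,.3347]);d=B[:2]-H;a=np.degrees(np.arctan2(-d[1],-d[0]));print(B.round(4),np.linalg.norm(d).round(4),a.round(1),"turn rad",np.radians(6.9-a).round(2))
E
python3 -c "
from h import *
ang(320,235)"
for i in 1 2 3; do python3 -m crank '[[[0.001,0,0],0.02],[[0.002,0,0],0.03],[[0.002,0,0],0.03]]' | grep -E "eef|force"; done
```

```text
[0.496  0.3786 0.079 ] 0.0806 -33.0 turn rad 0.7
eef_pos: [0.5033, 0.353, 0.0872]
contact_force: [-4.9, -1.3, 0.6]
eef_pos: [0.5035, 0.3543, 0.0871]
contact_force: [-6.0, -3.6, 2.4]
eef_pos: [0.5037, 0.3555, 0.087]
contact_force: [-9.2, -4.9, 4.6]
```

It has come up firm: the force climbs from 3 N to over 10 N across 4 mm. I'll back off and check where the lever stays.

```bash
python3 -m crank '[[[-0.01,0,0],0],[[-0.025,0,0],0],[[-0.025,0,0],0],[[-0.025,0,0],0]]'
python3 - <<'E'
from h import *
c=ctrl.capture("wrist"); cv2.imwrite("pics/w4.png",c["img"]);t=ctrl.capture("top"); cv2.imwrite("pics/t4.png",cv2.resize(t["img"][140:280,130:450],None,fx=2.5,fy=2.5,interpolation=cv2.INTER_CUBIC))
go(.4545,-.213,.2,90)
E
```

```text
time_s: 9.3
eef_pos: [0.4935, 0.3356, 0.0879]
orientation: [179.9, -0.1, 58.6]
contact_force: [-0.6, -0.6, -0.2]
gripper_width: 0.0002
pose [0.4932 0.336  0.0877] [ 1.80e+02 -1.00e-01  5.86e+01] F [-0.2 -0.1 -0. ] | shift [-0.4887  0.2529 -0.113 ] dist 0.562 turn -0.548
```

View pics/w4.png

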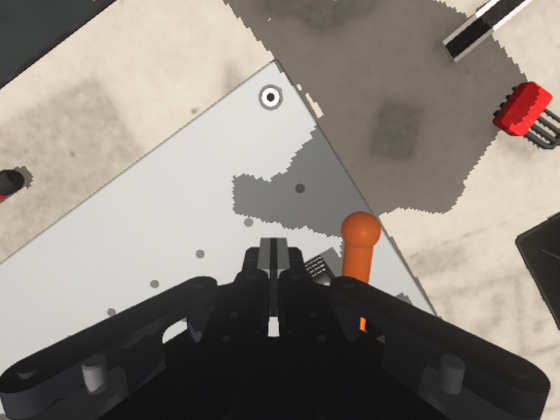

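View pics/t4.png

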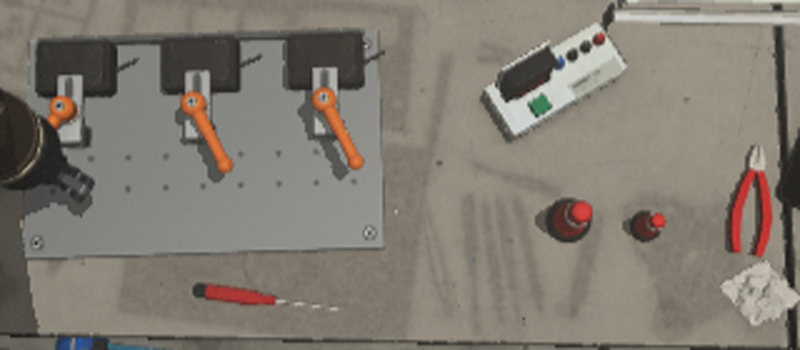

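The left lever now points front-left (ball at wrist pixel (361,229)), and the other two are unchanged. Next is the marker post.

```bash
python3 -c "
from h import *
ang(361,229)"
python3 -m crank '[[[0,0,-0.05],0],[[0,0,-0.1],0],[[0,0,-0.113],0],[[0,0,-0.113],0]]' 1
python3 -c "
from h import *
go(.445,-.212,.2,90)"
```

```text
[0.4964 0.3811 0.079 ] 0.0816 -34.6 turn rad 0.72
time_s: 9.85
eef_pos: [0.4939, 0.3365, 0.2032]
orientation: [179.9, -0.3, 58.6]
contact_force: [-0.8, -0.8, -1.7]
gripper_width: 0.058
pose [0.4939 0.3365 0.2032] [179.9  -0.3  58.6] F [-0.8 -0.8 -1.7] | shift [-0.4938  0.2438  0.0008] dist 0.551 turn -0.547
```

```bash
python3 -m crank '[[[-0.042,0.021,0],-0.05],[[-0.084,0.042,0],-0.1],[[-0.126,0.063,0],-0.15],[[-0.168,0.084,0],-0.2],[[-0.21,0.105,0],-0.25],[[-0.252,0.126,0],-0.3],[[-0.294,0.147,0],-0.35],[[-0.336,0.168,0],-0.4],[[-0.378,0.188,0],-0.45],[[-0.42,0.208,0],-0.547]]' 1
python3 -c "
from h import *
go(.43,-.212,.2,90)"
```

```text
time_s: 10.85
eef_pos: [0.4503, -0.1332, 0.1991]
orientation: [-179.9, -0.0, 90.1]
contact_force: [1.3, -0.0, 0.1]
gripper_width: 0.0856
pose [ 0.4503 -0.1332  0.1991] [-179.9   -0.    90.1] F [ 1.3 -0.   0.1] | shift [-0.0787 -0.0204 -0.0009] dist 0.081 turn 0.002
```

```bash
python3 -m crank '[[[-0.035,-0.008,0],0],[[-0.066,-0.016,0],0],[[-0.066,-0.016,0],0],[[-0.066,-0.016,0],0]]'
python3 - <<'E'
from h import *
c=ctrl.capture("wrist"); cv2.imwrite("pics/w5.png",c["img"]); print(blobs(red(c["img"]),60)); go(.43,-.212,.2,90)
E
```

```text
time_s: 11.25
eef_pos: [0.4345, -0.1979, 0.1991]
orientation: [-179.9, -0.0, 89.9]
contact_force: [0.4, 0.1, -1.0]
gripper_width: 0.0854
[([77.6, 220.0], [56, 179, 45, 84, 2170]), ([182.5, 204.9], [170, 196, 23, 22, 288]), ([260.5, 206.5], [244, 196, 33, 26, 516]), ([167.0, 219.5], [158, 211, 19, 18, 270]), ([256.9, 232.6], [244, 218, 27, 30, 651])]
pose [ 0.4349 -0.197   0.1992] [-179.9   -0.    90. ] F [-1.2 -0.5  0.5] | shift [-0.015  -0.0049 -0.0008] dist 0.016 turn -0.001
```

View pics/w5.png

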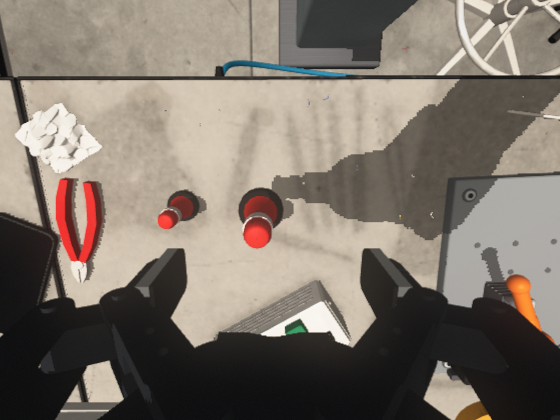

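The wrist view shows the large post with its cap at (257,233) and its foot at about (261,209). The small one has its cap at (166,219), well clear.

```bash
python3 - <<'E'
from h import *
w=ctrl.capture("wrist");t=ctrl.capture("top")
print(onz(w,257,233,.09).round(4), onz(w,261,209,.006).round(4), onz(w,166,219,.06))
cv2.imwrite("pics/w5c.png",cv2.resize(w["img"][150:270,130:310],None,fx=4,fy=4,interpolation=cv2.INTER_CUBIC))
cv2.imwrite("pics/t5c.png",cv2.resize(t["img"][170:280,310:450],None,fx=5,fy=5,interpolation=cv2.INTER_CUBIC))
E
```

```text
[ 0.4543 -0.2098  0.09  ] [ 0.4579 -0.2097  0.006 ] [ 0.45177794 -0.29507357  0.06      ]
```

View pics/w5c.png

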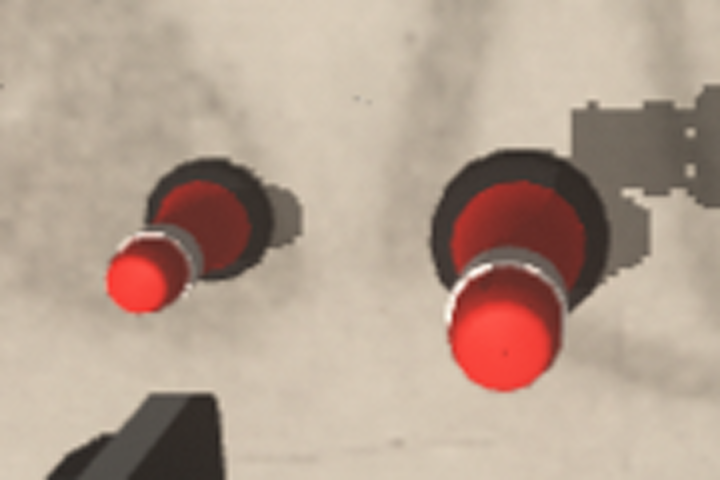

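```bash
python3 -c "
from h import *
go(.456,-.210,.062,90)"
```

```text
pose [ 0.4353 -0.1964  0.1996] [-179.9   -0.    90.1] F [ 0.8  0.2 -0.1] | shift [-0.0137  0.0208  0.1376] dist 0.14 turn 0.001
```

```bash
python3 -m crank '[[[-0.014,0.021,0],0],[[-0.014,0.021,0],0],[[-0.014,0.021,0],0],[[-0.014,0.021,0.04],0],[[-0.014,0.021,0.08],0],[[-0.014,0.021,0.11],0],[[-0.014,0.021,0.13],0],[[-0.014,0.021,0.138],0],[[-0.014,0.021,0.138],0],[[-0.014,0.021,0.138],0]]' 0.8
python3 -c "
from h import *
go(.456,-.210,.062,90)
c=ctrl.capture('wrist'); cv2.imwrite('pics/w6.png',c['img'])"
```

```text
time_s: 12.4
eef_pos: [0.4565, -0.2117, 0.0631]
orientation: [179.9, 0.0, 90.0]
contact_force: [-0.3, -0.4, 0.1]
gripper_width: 0.0684
pose [ 0.4565 -0.2117  0.0631] [179.9   0.   90. ] F [-0.3 -0.4  0.1] | shift [ 0.0017 -0.0005  0.0011] dist 0.002 turn -0.0
```

View pics/w6.png

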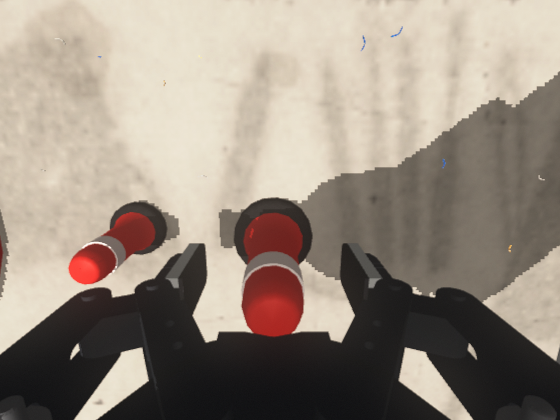

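The post stands centred between the pads (axis at u≈273, pads at 205 and 345). I'll close the gripper and lift.

```bash
python3 -m crank '[[[0,0,0],0],[[0,0,0],0],[[0,0,0],0],[[0,0,0],0],[[0,0,0],0],[[0,0,0],0],[[0,0,0],0],[[0,0,0],0],[[0,0,0],0]]' 0
python3 -m crank '[[[0,0,-0.005],0],[[0,0,-0.03],0],[[0,0,-0.07],0],[[0,0,-0.11],0],[[0,0,-0.14],0],[[0,0,-0.14],0],[[0,0,-0.14],0]]'
python3 -c "
from h import *
go(.4387,.3295,.2,92.4)
c=ctrl.capture('wrist'); cv2.imwrite('pics/w7.png',c['img'])"
```

```text
time_s: 13.35
eef_pos: [0.4565, -0.2119, 0.063]
orientation: [179.9, 0.0, 89.9]
contact_force: [-1.5, -0.3, 5.9]
gripper_width: 0.0245
time_s: 14.05
eef_pos: [0.4562, -0.2116, 0.2028]
orientation: [179.9, -0.0, 90.0]
contact_force: [-0.8, -0.2, -1.5]
gripper_width: 0.0245
pose [ 0.4562 -0.2116  0.2028] [179.9  -0.   90. ] F [-0.8 -0.2 -1.5] | shift [ 0.5411 -0.0178  0.0028] dist 0.541 turn -0.042
```

View pics/w7.png

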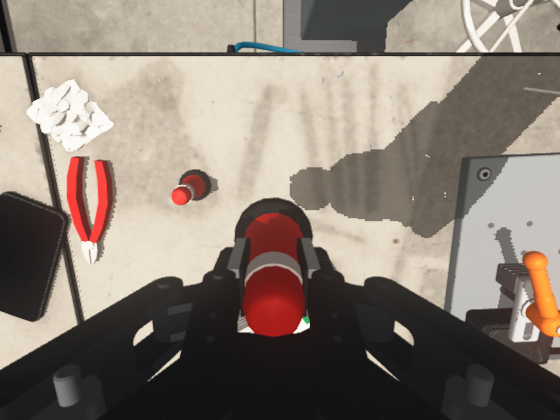

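The post is held upright at 24.5 mm width. I'll carry it over the front strip at the left.

```bash
python3 -m crank '[[[0.03,-0.001,0],0],[[0.075,-0.002,0],0],[[0.12,-0.004,0],0],[[0.165,-0.005,0],0],[[0.21,-0.007,0],0],[[0.255,-0.008,0],0],[[0.3,-0.01,0],-0.02],[[0.345,-0.011,0],-0.03],[[0.39,-0.013,0],-0.04],[[0.435,-0.015,0],-0.04]]'
python3 -m crank '[[[0.04,-0.001,0],0],[[0.08,-0.003,0],0],[[0.1,-0.003,0],0],[[0.106,-0.003,0],0],[[0.106,-0.003,0],0],[[0.106,-0.003,0],0],[[0.106,-0.003,0],0]]'
python3 - <<'E'
from h import *
go(.4392,.3305,.15,92.4)
for n in ("wrist","top"):
    c=ctrl.capture(n); cv2.imwrite(f"pics/{n}8.png",c["img"])
E
```

```text
time_s: 15.1
eef_pos: [0.4402, 0.2246, 0.2007]
orientation: [-179.9, 0.1, 92.3]
contact_force: [0.8, 0.3, -0.6]
gripper_width: 0.0246
time_s: 15.8
eef_pos: [0.4347, 0.3272, 0.202]
orientation: [-180.0, 0.1, 92.1]
contact_force: [-0.4, 0.4, -1.7]
gripper_width: 0.0244
pose [0.4347 0.3272 0.202 ] [-1.80e+02  1.00e-01  9.21e+01] F [-0.4  0.4 -1.7] | shift [0.0032 0.0046 0.052 ] dist 0.052 turn -0.005
```

View pics/wrist8.png

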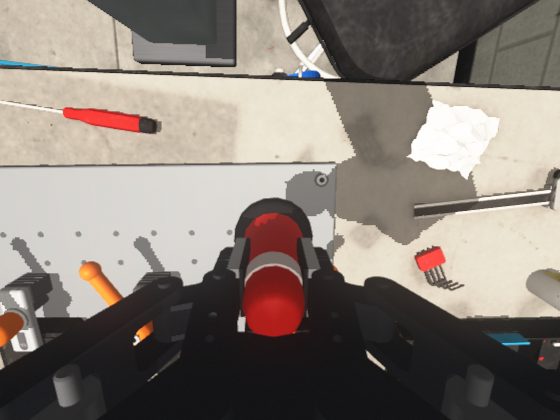

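In the wrist view the plate's front-left corner is at (336,162), the front edge runs to (0,166), and the left edge goes down through (335,240). I'll recompute the spot from these.

```bash
python3 - <<'E'
from h import *
w=ctrl.capture("wrist")
cv2.imwrite("pics/w8c.png",cv2.resize(w["img"][140:260,270:390],None,fx=5,fy=5,interpolation=cv2.INTER_CUBIC))
g=cv2.cvtColor(w["img"],cv2.COLOR_BGR2GRAY).astype(float)
pts=[]
for u in range(5,280,6):
    col=g[150:180,u]; d=np.diff(cv2.GaussianBlur(col.reshape(-1,1),(1,5),1).ravel()); pts.append((u,150.5+np.argmax(abs(d))))
X=np.array([onz(w,u,v,.016)[:2] for u,v in pts]); 
p=np.polyfit(X[:,1],X[:,0],1); r=X[:,0]-np.polyval(p,X[:,1]); k=abs(r)<.002; p=np.polyfit(X[k,1],X[k,0],1)
yaw=np.arctan(-p[0]); print("yaw",np.degrees(yaw),k.sum(),len(k))
C=onz(w,336,162.5,.016)[:2]; C=np.array([np.polyval(p,C[1]),C[1]]); print("FL",C, onz(w,335,240,.016))
ex=np.array([np.cos(yaw),np.sin(yaw)]);ey=np.array([-ex[1],ex[0]])
print("spot",C+.030*ex-.060*ey, "front spots x via y .33 edge:",np.polyval(p,.33)+.03)
E
```

```text
yaw 3.380812553052234 40 46
FL [0.40189793 0.39244734] [0.48948049 0.39937748 0.016     ]
spot [0.43538404 0.33432092] front spots x via y .33 edge: 0.4355869989650293
```

View pics/w8c.png

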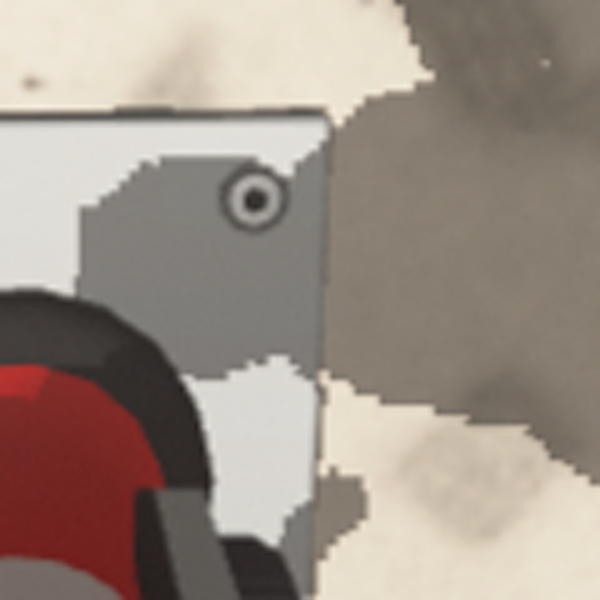

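```bash
python3 -c "
from h import *
go(.4385,.3315,.08,92.6)"
```

```text
pose [0.4347 0.3281 0.2025] [180.   -0.   92.2] F [-0.1 -0.2 -1.7] | shift [0.0032 0.0039 0.1225] dist 0.123 turn -0.008
```

```bash
python3 -m crank '[[[0.003,0.004,0.02],0],[[0.003,0.004,0.05],0],[[0.003,0.004,0.08],0],[[0.003,0.004,0.1],0],[[0.003,0.004,0.112],0],[[0.003,0.004,0.118],0],[[0.003,0.004,0.118],0],[[0.003,0.004,0.118],0]]'
python3 -m crank '[[[0,0,0.002],0],[[0,0,0.002],0],[[0,0,0.002],0]]'
python3 - <<'E'
from h import *
go(.4385,.3315,.079,92.6)
for n in ("wrist","top","scene"):
    c=ctrl.capture(n); cv2.imwrite(f"pics/{n}9.png",c["img"])
E
```

```text
time_s: 16.75
eef_pos: [0.4387, 0.3326, 0.0852]
orientation: [179.9, -0.1, 92.2]
contact_force: [0.2, 0.2, -0.6]
gripper_width: 0.0244
time_s: 17.05
eef_pos: [0.4383, 0.3324, 0.0827]
orientation: [180.0, -0.0, 92.3]
contact_force: [0.0, -0.2, -1.3]
gripper_width: 0.0246
pose [0.4383 0.3324 0.0827] [180.   -0.   92.3] F [ 0.  -0.2 -1.3] | shift [-0.0009  0.0001  0.0037] dist 0.004 turn -0.006
```

View pics/wrist9.png

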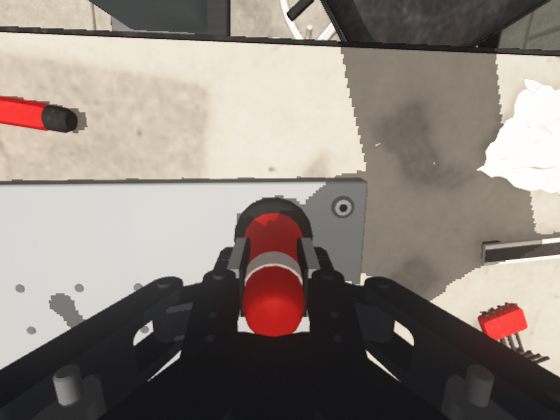

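```bash
python3 - <<'E'
from h import *
w=ctrl.capture("wrist"); t=ctrl.capture("top")
for p,z in (((273.5,197),.019),((273.5,197),.031),((235,235),.028),((312,235),.028),((273,182),.016),((362,235),.016)): print(p,onz(w,*p,z).round(4))
cv2.imwrite("pics/w9c.png",cv2.resize(w["img"][170:270,220:380],None,fx=5,fy=5,interpolation=cv2.INTER_CUBIC))
E
```

```text
(273.5, 197) [0.416 0.332 0.019]
(273.5, 197) [0.4131 0.3319 0.031 ]
(235, 235) [0.4392 0.3088 0.028 ]
(312, 235) [0.4374 0.357  0.028 ]
(273, 182) [0.4069 0.3314 0.016 ]
(362, 235) [0.4407 0.3924 0.016 ]
```

View pics/w9c.png

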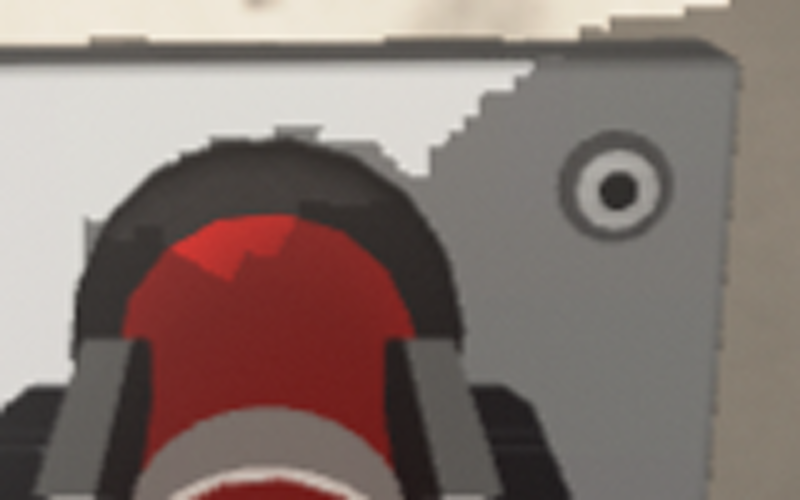

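The position matches the spot within about 1.5 mm: the foot centre is 59.5 mm from the left edge (should be 60) and 31 mm from the front edge (should be 30). I'll lower it the rest of the way.

```bash
python3 -m crank '[[[-0.0005,-0.001,0.002],0],[[-0.0005,-0.001,0.002],0],[[-0.0005,-0.001,0.002],0]]' |grep -E "eef|force"
for i in 1 2; do python3 -m crank '[[[0,0,0.001],0],[[0,0,0.001],0],[[0,0,0.001],0]]'|grep -E "eef|force"; done
```

```text
eef_pos: [0.4371, 0.3316, 0.0802]
contact_force: [-0.6, -0.1, -1.2]
eef_pos: [0.4372, 0.3317, 0.0793]
contact_force: [0.2, 0.1, -0.6]
eef_pos: [0.4373, 0.3317, 0.079]
contact_force: [-2.1, -2.4, 6.8]
```

It has touched down (+7 N). I'll release and rise straight up.

```bash
python3 -m crank '[[[0,0,-0.0005],0],[[0,0,-0.0005],0],[[0,0,-0.0005],0],[[0,0,-0.0005],0],[[0,0,-0.0005],0],[[0,0,-0.0005],0]]' 0.75
python3 -m crank '[[[0,0,-0.01],0],[[0,0,-0.03],0],[[0,0,-0.06],0],[[0,0,-0.1],0],[[0,0,-0.14],0],[[0,0,-0.16],0],[[0,0,-0.16],0],[[0,0,-0.16],0]]'
python3 - <<'E'
from h import *
s=ctrl.sense(); print(s["eef_pos"],s["gripper_width"])
w=ctrl.capture("wrist"); cv2.imwrite("pics/w10.png",w["img"])
c=ctrl.capture("scene"); cv2.imwrite("pics/s10.png",cv2.resize(c["img"][130:310,150:400],None,fx=3,fy=3,interpolation=cv2.INTER_CUBIC))
E
```

```text
time_s: 18.8
eef_pos: [0.4372, 0.3317, 0.0787]
orientation: [-180.0, 0.0, 92.2]
contact_force: [-0.3, 0.0, 0.1]
gripper_width: 0.0643
time_s: 19.6
eef_pos: [0.4371, 0.3316, 0.2393]
orientation: [180.0, -0.0, 92.2]
contact_force: [0.3, -0.5, -1.4]
gripper_width: 0.064
[0.43712879 0.33163347 0.23934794] 0.0639846222956887
```

View pics/w10.png

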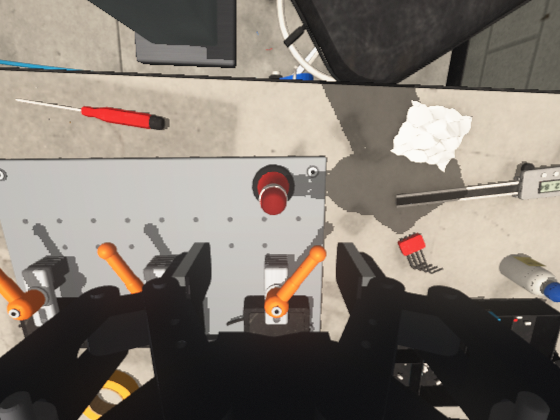

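View pics/s10.png

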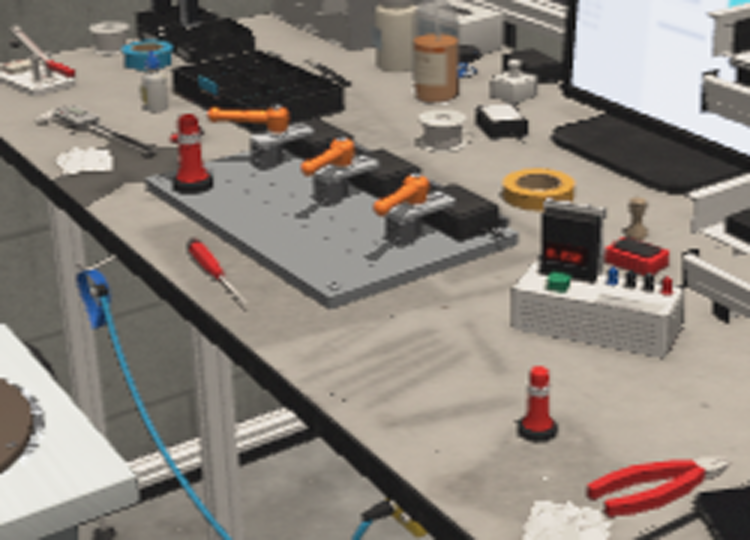

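The post stands upright on the plate's front strip, with its foot at (273,186) in the wrist view. In that view the left lever runs from its hub at (277,312) to its ball at (318,255). I'll check the numbers.

```bash
python3 - <<'E'
from h import *
w=ctrl.capture("wrist")
H=onz(w,277,312,.088);B=onz(w,318,255,.079);d=B-H;print(H,B,np.hypot(*d[:2]),np.degrees(np.arctan2(-d[1],-d[0])))
F=onz(w,272,186,.024); yaw=np.radians(2.8); ex=np.array([np.cos(yaw),np.sin(yaw)]); print("foot",F,"rel hub in plate",(F-H)[:2]@ex,(F-H)[:2]@[-ex[1],ex[0]])
for n,h,b in (("M",None,(106,251)),): print(n,onz(w,*b,.079))
cv2.imwrite("pics/w11c.png",cv2.resize(w["img"][140:330,220:360],None,fx=4,fy=3.15*4/3.15*0.75,interpolation=cv2.INTER_CUBIC))
E
```

```text
[0.55964864 0.34044493 0.088     ] [0.49711592 0.380072   0.079     ] 0.0740313849217029 -32.36248646985279
foot [0.43805157 0.33038588 0.024     ] rel hub in plate -0.12194328186279042 -0.0041070511783968785
M [0.50102977 0.16306357 0.079     ]
```

```bash
python3 -c "
from plant import ctrl
print(ctrl.sense()['time_s']); print(ctrl.job_done())"
```

```text
19.75
the job is handed in; nothing more can be done
None
```

The loose lever was the left one. I tightened it until it came up firm, stood the large red marker post in front of it, and handed the job in at 19.75 s of the 67 s allowed.

- **Finding it:** the left handle, which I pushed first, turned 0.27 rad at a steady 2 N, far more than a tight lever allows. I therefore did not push the middle and right handles; the last pictures show them unmoved.
- **Tightening:** I pushed it round until the force climbed from 3 N to over 10 N. After I let go, it stayed at 0.69 to 0.72 rad from where it was found, against the expected 0.70.
- **Marker post:** it stands upright and released on the front strip, with the gripper clear above it.
    - Measured from the plate edges just before the final lowering, it was within about 1.5 mm of the spot.
    - The last checks against the screw axis disagreed a little. One put it 3 mm off along the plate and 4 mm to the right, the other under 1 mm and 2 mm to the left. I took these as within calibration and pixel error.
- **Bystanders:** the screwdriver, side cutters and small post look undisturbed in the last picture.

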